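Index the drying turntable with the lamp isolated

TASK

Bring the red piece under the drying lamp: first turn the rotary isolator on the sloping console off, then work the ratchet lever of the turntable in full strokes, one tooth each, until the red piece stands at the yellow pointer under the lamp, let the lever go back to rest, and turn the isolator on again. The turntable must not turn while the isolator is on. The lacquer is wet: touch neither the pieces nor the turntable itself, and leave the tin, the jar and the spare wooden foot where they are.

Things in the scene. Friction and masses are not known exactly. Their poses are not given: they have to be found in the camera images.
- console: Grey console fixed to the bench, 150 wide (y), 170 deep (x -80 to 90), 140 high. Origin at the underside, z up; its x runs from its low front edge (turntable side) to its high back. The face slopes 35 degrees, rising to its +x; outward normal (-0.574, 0, 0.819) in this frame; the isolator's axis is that normal through (-5, 0, 87.5) mm. On the face a green dot (up the slope) marks on, a white dot (+y) off.
- isolator (a joint): Isolator angle, rad: 0 = off (bar level across the face along the console's y, white-marked end at the white dot), 1.571 = on (bar up the slope, marked end at the green dot). Facing the panel, off to on is clockwise. Stops at both ends; an over-centre spring (0.15 N m at the ends, 0 at 0.785) snaps it to the nearer stop and holds it.
- isolator_grip (a point): Point on the isolator's axis at gripping height, 40 mm out from the face. The red bar handle, centred on the axis, is 110 long, 18 wide, and spans 20 to 56 mm out from the face; under it a yellow collar, radius 28, to 15 mm out.
- stand: Grey foot of the turntable, fixed to the bench: disc 230 across, 18 high. Origin at its underside on the turntable's vertical axis, z up. On its +y side, 215 from the axis, a lamp post 310 high with a hood (lower edge 175 above the bench) leaning in over the disc's edge; below it a yellow pointer, 141 to 165 from the axis, 74 high.
- lamp_spot (a point): Where the red piece's axis must stand: 82 mm from the turntable's axis towards the stand's +y, in line with the yellow pointer, at the height of the turntable's top (62 above the bench).
- turntable (a joint): Turntable angle, rad, growing clockwise from above; 0 = red piece at the lamp spot; -1.15 to -0.75 at the start. Aluminium disc, 20 saw teeth (0.314 rad each), 260 across, top 62 above the bench. Stays where left (friction 0.28 N m). A stroke to the lever's stop leaves a tooth always in the same place, so one of them ends at 0; the first may move the disc less, or up to 1.5 teeth.
- red_piece (a point): Red lacquered turned foot with yellow and black bands, 60 across, 96 high, screwed to the turntable 82 mm from its axis. This point: centre of its underside, on the turntable's top.
- blue_piece (a point): Like the red piece, but blue; 120 degrees counter-clockwise of it on the turntable. Wet: do not touch.
- green_piece (a point): Like the red piece, but green; 120 degrees clockwise of it on the turntable. Wet: do not touch.
- lever (a joint): Ratchet lever's angle about the turntable's axis, rad, growing clockwise from above: 0 = rest, 0.47 = end of stroke (hard stop). A spring returns it to 0 (0.9 to 1.7 N at the post; driving the table adds about 1.5 N). It must come back more than one tooth (0.314) to catch the next; let it come fully back.
- lever_grip (a point): On the axis of the lever's upright steel post, 67 mm above the bench, 200 from the turntable's axis. The post: radius 9, from 40 to 95 high, then a red ball, radius 14, centred 100 high. The flat arm (32 to 40 high) points to the stand's -x, turned 0.235 rad towards -y at rest and towards +y at the end. On the arm a blue pawl block, 160 to 176 from the axis, 60 high.
- tin: Bystander: loose closed paint tin, radius 40, 100 high; origin at the centre of its underside.
- jar: Bystander: loose amber jar, radius 34, 90 high; origin at the centre of its underside.
- spare: Bystander: loose bare wooden turned foot, radius 36, 100 high; origin at the centre of its underside.
Mind the look-alikes: they are no part of the job. Several things have the shape of the console; the one meant has the colours described above.

How it is judged:
On the way, in this order (a step that is already met when the one before it is completed fails the run):
1. the isolator is off (value of joint isolator below 0.15 rad), for 0.2 s.
2. with the isolator off, the red piece is at the lamp spot and the lever back at rest (value of joint isolator below 0.15 rad and horizontal distance between red_piece and lamp_spot below 0.01 m and value of joint lever below 0.08 rad), for 0.2 s.
At the end, for the whole second after the job is handed in: The isolator is on (within 0.15 rad of its on stop), the red piece stands within 10 mm of the lamp spot, the lever is back at rest (within 0.08 rad), all at rest; the tin, the jar and the spare foot are within 20 mm of where they began (value of joint isolator above 1.42 rad and horizontal distance between red_piece and lamp_spot below 0.01 m and value of joint lever below 0.08 rad and velocity of joint turntable below 0.05 rad/s and velocity of joint isolator below 0.1 rad/s and distance of each of tin, jar, spare from where it was at the start of the episode below 0.02 m); the robot touches nothing.
It fails at once if the turntable turns while the isolator is on (value of joint isolator above 0.785 rad and (velocity of joint turntable above 0.15 rad/s or velocity of joint turntable below -0.15 rad/s)).
It fails at once if the robot touches a wet piece or the turntable (more than 1 N) (contact force between any of the fingers, the arm and turntable above 1 N).
It fails at once if the tin, the jar or the spare foot is moved more than 40 mm (distance of any of tin, jar, spare from where it was at the start of the episode above 0.04 m).
It also fails if it takes over 61 s, if anything falls off the work surface, if the arm or the gripper's body presses on something with over 40 N, if the wrist force passes 120 N, or if a joint passes its speed limit or range.

ROBOT

A 6-joint arm with a two-finger parallel gripper is mounted at the origin on the work surface. World frame = base frame: x ahead of the robot, y to its left, z up, the work surface at z = 0. Lengths are in m, angles in rad, forces in N, time in s.
With the tool pointing down it reaches from about 0.375 to 0.975 m from the base axis. Payload 3.8 kg.
Tool frame: the origin (TCP) lies midway between the tips of the shut fingers; the grasp point (between the pads) lies bot.grasp_offset behind it (bot.grasp_offset is the distance from the TCP to the grasp point, in m); z points along the fingers, y is the direction in which the jaws open and shut (so a half turn about z gives the same grasp; the last joint's range is limited). The gripper opens to 85 mm and grips with 20 to 120 N. Pads are 22 mm wide; open, the fingers measure 114 mm over their backs; the gripper's body (76 mm by 85 mm) begins 54 mm behind the grasp point. The pads swing forward as they close: fully open they stand 13 mm farther back than shut.
Start: joints at [1.119, 0.264, 1.604, -0, 1.274, -0.037], TCP at [0.272, 0.618, 0.231] pointing down, gripper open.
Joint ranges: [-2.63, 2.63], [-0.94, 2.18], [0.31, 2.57], [-1.31, 4.45], [0, 2.66], [-2.55, 2.55]. Speed limits (rad/s): [2.57, 2.57, 3.14, 3.14, 3.14, 3.14].

INTERFACE

Orientations are given as a rotation vector (axis times angle).
In Python, from workcell import read_state, viewer, job, bot gives the robot as it stands.
- The arm moves only by the shell command python3 -m crank 'ROWS' [FORCE]. ROWS is text: rows parted by semicolons, each of 7 numbers parted by spaces: the shift along the tool's x, y, z in mm, then the turn, a rotation vector about the tool's x, y, z in rad, then the closure in counts, from 0 (fully open) to 255 (shut). A call has 1 to 20 rows; each row is the pose to reach, as a shift and turn from the pose commanded when the call began, along the tool's axes at that moment; what a row does not reach only later rows make up. A row lasts 1/8 s, in which the tool goes at most 62.5 mm and 10.7 degrees, less where a joint would pass 70% of its speed; a pose out of reach is approached as far as the arm can. A call with a gripper value outside its range is refused whole. The fingers move at their own pace and stop on an object; FORCE is the grip in N (left out, the last holds). Time passes only in rows, so rows that repeat a pose let the fingers close. It gives the time, the measured TCP pose, the force and the opening at its end, in the units of the state.
- read_state(): the state, without advancing time (a new reading comes with each control period).
- viewer.read_camera(name): name is "scene" or "top" or "wrist"; returns a dict with "pixels" (384x512x3 uint8, red, green, blue), "vertical_fov" (degrees; the focal length in pixels is half the picture's height over the tangent of half this angle, whatever the lens; pixels are square), "cx", "cy" (the principal point, pixels), "view" (4x4, takes a point from world to camera coordinates); the wrist camera has in their place "tool_from_camera" (4x4, takes a point from camera to tool coordinates, whose origin is the TCP and whose axes are the flange's). Camera axes: x right, y up, looking along -z (the intrinsics and any distortion apply to the point x, -y, -z); pixel columns grow to the right and rows downward; lengths in m; the calibration is good to about 2 mm. A picture is of the moment at which its call begins: read the wrist's pose just before it. There is no depth.
- job.finish_job(): hands the job in, once; it reports no verdict.
The state is a dict: "time": time; "q": joint angles; "joint_vel": joint speeds; "joint_torque": joint torques, N m; "tool_pos": TCP position; "tcp_rot": TCP orientation; "wrist_force": force on the tool from outside, world axes, zero at the start; "torque": the same for the moment, N m; "width": opening from 0.0 (shut) to 1.0 (fully open).
Only numpy, scipy, OpenCV 4.12 (cv2) and the standard library are available. Lean on these libraries where they do the work, as an engineer would, in place of code of your own. Each camera call takes 0.05 s, during which the arm holds its last target.

## Working session

There is one attempt and no reset: what is moved stays moved. The work goes in short steps, Python scripts to look and compute and a shell command to move; the robot and the scene stay as the last step left them, time stands still between calls to the robot, and variables do not carry over. Pictures are saved under pics/ and viewed, and the job is handed in when it is done.

```bash
ls; mkdir -p pics
python3 - <<'E'
from workcell import read_state, viewer, job, bot
import cv2,pickle
s=read_state();print(s, bot.grasp_offset)
for n in("scene","top","wrist"):
    c=viewer.read_camera(n);pickle.dump(c,open(f"pics/{n}0.pkl","wb"))
    cv2.imwrite(f"pics/{n}0.png",c["pixels"][:,:,::-1]);print({k:v for k,v in c.items() if k!="pixels"})
E
```

```text
pics
{'time': 0.0, 'q': array([ 1.11910983e+00,  2.64784379e-01,  1.60539211e+00,  8.86348310e-06,
        1.27371420e+00, -3.68510630e-02]), 'joint_vel': array([ 0.00017755,  0.00042855, -0.00045899, -0.00019551, -0.00093558,
        0.00087645]), 'joint_torque': array([-3.07379232e-04, -5.15113378e+01, -3.67318547e+01, -1.25269262e-04,
        1.30966731e-02, -1.07934235e-05]), 'tool_pos': array([0.27169458, 0.61709062, 0.22993122]), 'tcp_rot': array([-0.64684712, -3.07370096,  0.00349875]), 'wrist_force': array([ 0.53823083, -0.11884149,  0.20027161]), 'torque': array([ 0.04399582, -0.02192086, -0.05591012]), 'width': 0.9999449093554439} 0.0187
{'vertical_fov': 46.459567421857244, 'cx': 260.95528472511273, 'cy': 194.63684780187924, 'view': array([[-0.53321393,  0.84580459,  0.01724829,  0.28724251],
       [-0.65328981, -0.4246309 ,  0.62681817,  0.26999211],
       [ 0.53748984,  0.32296004,  0.77897463, -1.95086188],
       [ 0.        ,  0.        ,  0.        ,  1.        ]])}
{'vertical_fov': 46.0090423180856, 'cx': 252.03793062528712, 'cy': 196.47334932562913, 'view': array([[ 2.21346304e-02, -9.99754372e-01,  1.11930377e-03,
         4.03174766e-03],
       [ 9.84268516e-01,  2.19880408e-02,  1.75305487e-01,
        -5.27045630e-01],
       [-1.75287038e-01, -2.77862670e-03,  9.84513450e-01,
        -1.38257680e+00],
       [ 0.00000000e+00,  0.00000000e+00,  0.00000000e+00,
         1.00000000e+00]])}
{'vertical_fov': 68.80791817023658, 'cx': 257.72909996021656, 'cy': 191.5717839325907, 'tool_from_camera': array([[-1.37168954e-04,  9.66142211e-01,  2.58010094e-01,
         6.54426944e-02],
       [ 9.99999972e-01,  1.82660735e-04, -1.52347899e-04,
         7.55521618e-04],
       [-1.94318049e-04,  2.58010066e-01, -9.66142209e-01,
        -1.42369502e-01],
       [ 0.00000000e+00,  0.00000000e+00,  0.00000000e+00,
         1.00000000e+00]])}
```

View pics/scene0.png

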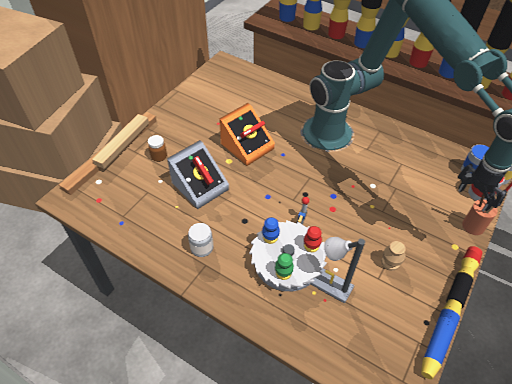

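View pics/top0.png

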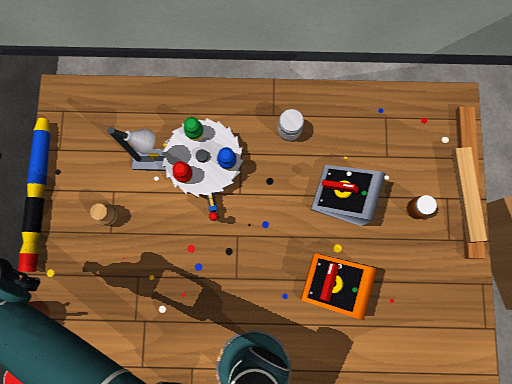

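View pics/wrist0.png

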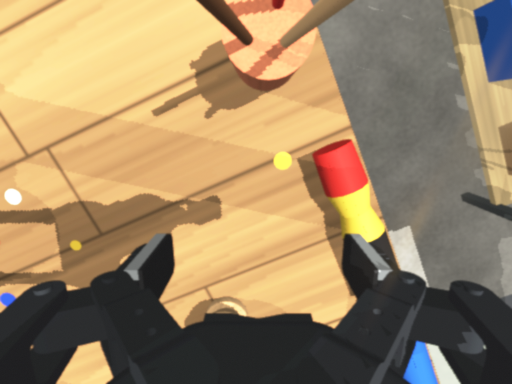

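```bash
cat > h.py <<'E'
import numpy as np,cv2,pickle
from scipy.spatial.transform import Rotation as R
def load(n): return pickle.load(open(f"pics/{n}.pkl","rb"))
def f(c): return 192/np.tan(np.radians(c["vertical_fov"]/2))
def proj(c,P,view=None):
    V=c["view"] if view is None else view
    P=np.atleast_2d(P); p=P@V[:3,:3].T+V[:3,3]
    return np.c_[c["cx"]+f(c)*p[:,0]/-p[:,2], c["cy"]-f(c)*p[:,1]/-p[:,2]]
def ray(c,uv,z,view=None):
    V=c["view"] if view is None else view
    d=np.array([(uv[0]-c["cx"])/f(c),-(uv[1]-c["cy"])/f(c),-1]); W=np.linalg.inv(V)
    o=W[:3,3]; d=W[:3,:3]@d
    return o+d*(z-o[2])/d[2]
def wview(c,s):
    T=np.eye(4);T[:3,:3]=R.from_rotvec(s["tcp_rot"]).as_matrix();T[:3,3]=s["tool_pos"]
    return np.linalg.inv(T@c["tool_from_camera"])
def crop(img,x0,y0,x1,y1,k,name):
    cv2.imwrite(name,cv2.resize(img[y0:y1,x0:x1,::-1],None,fx=k,fy=k,interpolation=cv2.INTER_CUBIC))
E
python3 - <<'E'
from h import *
t=load("top0");s=load("scene0")
crop(t["pixels"],100,105,250,225,5,"pics/t_tt.png")
crop(t["pixels"],300,150,400,230,7,"pics/t_con.png")
crop(s["pixels"],155,130,245,220,6,"pics/s_con.png")
crop(s["pixels"],235,185,375,305,5,"pics/s_tt.png")
for uv,z in [((203,156),.062),((345,190),.0875),((290,117),.1),((428,203),.09),((99,213),.1)]: print(uv,ray(t,uv,z).round(3))
E
```

```text
(203, 156) [0.651 0.174 0.062]
(345, 190) [ 0.546 -0.27   0.087]
(290, 117) [ 0.773 -0.098  0.1  ]
(428, 203) [ 0.511 -0.522  0.09 ]
(99, 213) [0.456 0.476 0.1  ]
```

View pics/t_tt.png

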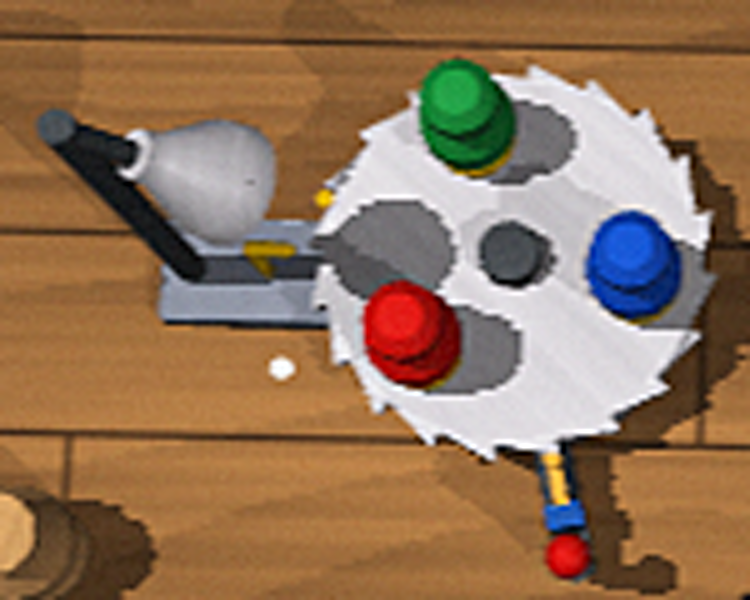

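View pics/t_con.png

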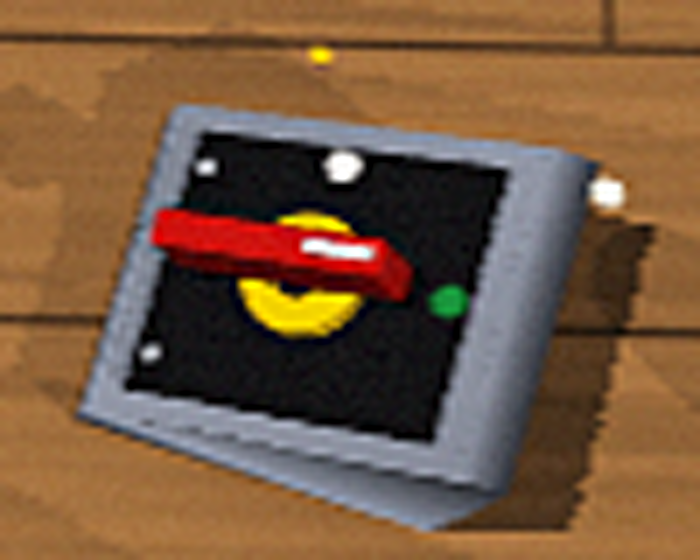

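View pics/s_con.png

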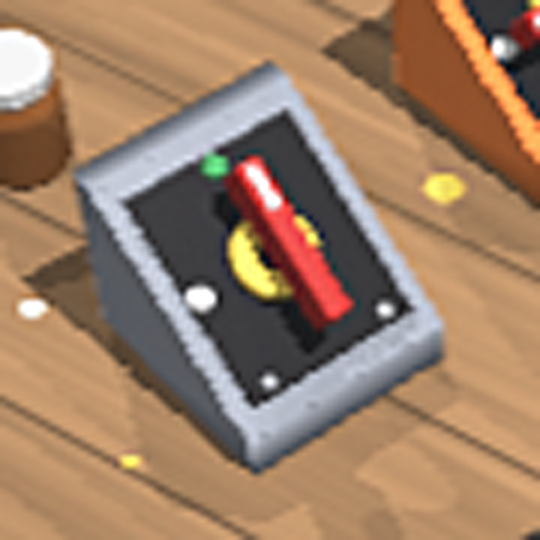

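View pics/s_tt.png

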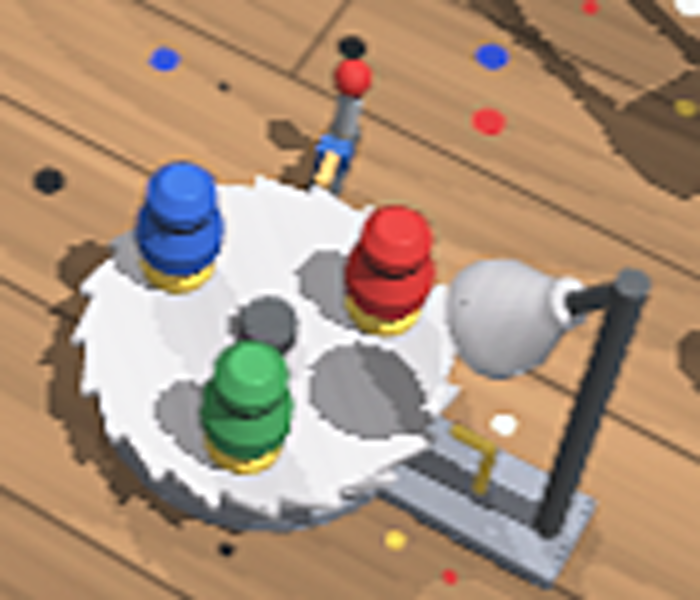

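Run:
```python
from workcell import bot,viewer,job
print([a for a in dir(bot) if a[0]!='_'],vars(bot) if hasattr(bot,'__dict__') else '')
from h import *
from scipy.optimize import least_squares
t=load("top0");s=load("scene0")
def ct(p): return (np.array(p)+.5)/7-.5+[300,150]
def cs(p): return (np.array(p)+.5)/6-.5+[155,130]
n=np.array([-.5736,0,.8192]);u=np.array([.8192,0,.5736]);O=np.array([-.005,0,.0875]);Y=np.array([0,1,0])
def P(a,b,o): return O+u*a+Y*b+n*o
obs=[(t,ct((302,275)),P(0,0,.015)),(s,cs((275,258)),P(0,0,.015)),
 (t,ct((158,210)),P(-.055,.009,.056)),(t,ct((390,248)),P(.055,.009,.056)),(t,ct((405,298)),P(.055,-.009,.020)),
 (s,cs((230,180)),P(.055,.009,.056)),(s,cs((265,158)),P(.055,-.009,.056)),(s,cs((348,302)),P(-.055,-.009,.056)),(s,cs((318,326)),P(-.055,.009,.056)),
 (s,cs((258,470)),np.array([-.08,.075,0])),(s,cs((440,355)),np.array([-.08,-.075,0])),(t,ct((430,528)),np.array([.09,-.075,0])),(t,ct((78,415)),np.array([-.08,-.075,0.03]))]
def w(p,q): 
    c,d=np.cos(q[2]),np.sin(q[2]); return np.array([q[0]+c*p[0]-d*p[1],q[1]+d*p[0]+c*p[1],p[2]])
def res(q): return np.concatenate([proj(c,w(p,q))[0]-m for c,m,p in obs])
r=least_squares(res,[.55,-.27,-1.8],loss='soft_l1');print(r.x, r.fun.reshape(-1,2).round(1).tolist())
q=r.x;print("grip",w(P(0,0,.04),q))
for nm,c,cr,k in(("t",t,(300,150,400,230),7),("s",s,(155,130,245,220),6)):
    im=cv2.resize(c["pixels"][cr[1]:cr[3],cr[0]:cr[2],::-1],None,fx=k,fy=k,interpolation=cv2.INTER_CUBIC).copy()
    def dr(pts,col):
        uv=(proj(c,np.array([w(p,q) for p in pts]))-cr[:2]+.5)*k-.5
        cv2.polylines(im,[uv.round().astype(int)],True,col,1)
    dr([P(a,b,.056) for a,b in((.055,.009),(.055,-.009),(-.055,-.009),(-.055,.009))],(255,255,0))
    dr([P(a,b,.02) for a,b in((.055,.009),(.055,-.009),(-.055,-.009),(-.055,.009))],(255,0,255))
    dr([P(.028*np.cos(a),.028*np.sin(a),.015) for a in np.arange(0,6.28,.2)],(0,255,0))
    dr([np.array([a,b,0]) for a,b in((-.08,.075),(-.08,-.075),(.09,-.075),(.09,.075))],(0,255,255))
    dr([np.array(v) for v in((-.08,.075,.035),(-.08,-.075,.035),(.07,-.075,.14),(.09,-.075,.14),(.09,.075,.14),(.07,.075,.14))],(0,165,255))
    cv2.imwrite(f"pics/ov_{nm}.png",im)
```

```text
['MotionError', 'grasp_offset'] {}
[ 0.54499242 -0.27360561 -1.85617953] [[0.0, -0.5], [0.2, -0.7], [-0.1, -0.8], [-0.1, -1.7], [0.6, 0.9], [0.6, -1.9], [-1.2, -0.6], [1.3, 1.0], [2.3, -0.5], [-0.1, 1.4], [0.8, 0.5], [0.3, 0.5], [1.2, -0.5]]
grip [ 0.55285936 -0.24679183  0.120268  ]
```

Run:
```python
import cv2,numpy as np
a=cv2.imread("pics/ov_t.png");b=cv2.imread("pics/ov_s.png")
a=cv2.resize(a,(400,320));b=cv2.resize(b,(400,400))
o=np.zeros((400,800,3),np.uint8);o[:320,:400]=a;o[:,400:]=b;cv2.imwrite("pics/ov.png",o)
```

```text
(no output)
```

View pics/ov.png

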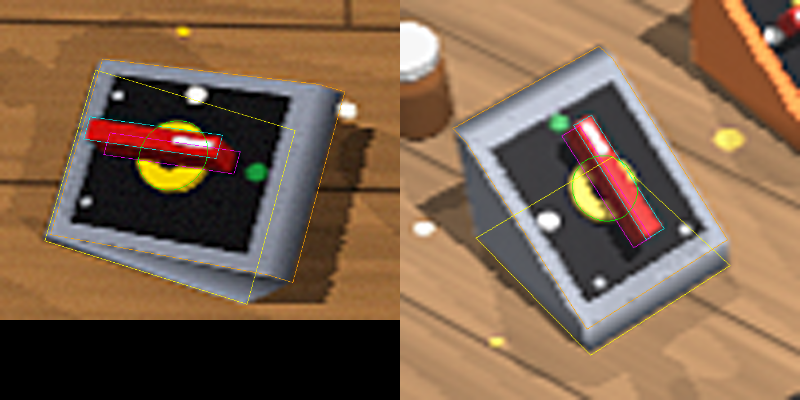

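Run:
```python
from h import *
from scipy.optimize import least_squares
t=load("top0");s=load("scene0")
def ct(p): return (np.array(p)+.5)/7-.5+[300,150]
def cs(p): return (np.array(p)+.5)/6-.5+[155,130]
n=np.array([-.5736,0,.8192]);u=np.array([.8192,0,.5736]);O=np.array([-.005,0,.0875]);Y=np.array([0,1,0])
def P(a,b,o): return O+u*a+Y*b+n*o
def w(p,q): 
    c,d=np.cos(q[2]),np.sin(q[2]); return np.array([q[0]+c*p[0]-d*p[1],q[1]+d*p[0]+c*p[1],p[2]])
body=[(t,ct((302,275)),P(0,0,.015)),(s,cs((275,258)),P(0,0,.015)),
 (s,cs((258,468)),np.array([-.08,.075,0])),(s,cs((440,355)),np.array([-.08,-.075,0])),(t,ct((430,530)),np.array([.09,-.075,0])),(t,ct((80,417)),np.array([-.08,-.075,0.035])),
 (t,ct((178,105)),np.array([-.08,.075,.035])),(t,ct((598,158)),np.array([.09,.075,.14])),(s,cs((80,178)),np.array([.09,.075,.14])),(s,cs((270,65)),np.array([.09,-.075,.14]))]
bar=[(t,ct((158,210)),(-.055,.009,.056)),(t,ct((386,245)),(.055,.009,.056)),(t,ct((408,298)),(.055,-.009,.020)),
 (s,cs((228,178)),(.055,.009,.056)),(s,cs((258,157)),(.055,-.009,.056)),(s,cs((350,302)),(-.055,-.009,.056)),(s,cs((322,328)),(-.055,.009,.056))]
def res(q):
    c,d=np.cos(q[3]),np.sin(q[3])
    return np.concatenate([proj(k,w(p,q))[0]-m for k,m,p in body]+[proj(k,w(P(c*a-d*b,d*a+c*b,o),q))[0]-m for k,m,(a,b,o) in bar])
r=least_squares(res,[.55,-.27,-1.8,0],loss='soft_l1');print(r.x, r.fun.reshape(-1,2).round(1).tolist())
print("grip",w(P(0,0,.04),r.x))
# stand
def ct(p): return (np.array(p)+.5)/5-.5+[100,105]
def cs(p): return (np.array(p)+.5)/5-.5+[235,185]
# pieces: top ball centres  t,s ; unknown head height h
pt=[(404,315),(633,248),(460,95)];ps=[(400,233),(182,192),(247,368)]
bt,bs=(568,555),(353,77)
def res(q):
    L=lambda x,y,z: w(np.array([x,y,z]),q)
    o=[]
    for i,k in enumerate((0,-1,1)):
        a=q[3]+k*2.0944; p=L(.082*np.sin(a),.082*np.cos(a),q[4])
        o+=[proj(t,p)[0]-ct(pt[i]),proj(s,p)[0]-cs(ps[i])]
    p=L(-.2*np.cos(.235),-.2*np.sin(.235),.1); o+=[proj(t,p)[0]-ct(bt),proj(s,p)[0]-cs(bs)]
    p=L(0,.215,.31); o+=[proj(t,p)[0]-ct((58,126)),proj(s,p)[0]-cs((632,284))]
    return np.concatenate(o)
r=least_squares(res,[.65,.17,0,-.9,.145]);print(r.x, r.fun.reshape(-1,2).round(1).tolist())
q=r.x
print("lever rest",w(np.array([-.2*np.cos(.235),-.2*np.sin(.235),.067]),q),"end",w(np.array([-.2*np.cos(.235),.2*np.sin(.235),.067]),q))
```

```text
[ 0.54503807 -0.27312026 -1.85125831  0.00605625] [[-0.1, -0.5], [0.4, -0.7], [0.1, 1.8], [0.9, 0.5], [0.3, 0.1], [1.1, -0.9], [-0.1, -0.2], [0.5, 0.2], [-1.5, -0.6], [-0.3, -0.4], [-0.3, -0.6], [0.3, -1.4], [0.1, 0.8], [1.0, -1.4], [-0.0, -0.3], [1.2, 1.0], [2.0, -0.9]]
grip [ 0.55277295 -0.24626809  0.120268  ]
[ 0.65033362  0.17599509 -0.00627865 -0.85211567  0.15042575] [[-0.4, 0.5], [-0.7, 0.1], [-0.2, 0.1], [-0.0, -0.7], [0.2, -0.3], [0.5, 0.5], [0.3, 0.2], [-0.1, 0.4], [-0.2, -0.6], [0.0, -0.5]]
lever rest [0.4555422  0.13064862 0.067     ] end [0.45612697 0.22378398 0.067     ]
```

```bash
cat >> h.py <<'E'
def tgt(yaw,sy):
    n=R.from_euler('z',yaw).apply([-.5736,0,.8192]); y=sy*R.from_euler('z',yaw).apply([0,1,0])
    z=-n; x=np.cross(y,z); return R.from_matrix(np.c_[x,y,z])
def rel(T0p,T0r,Tp,Tr):
    return (T0r.inv().apply(np.array(Tp)-T0p)*1000).round(1),(T0r.inv()*Tr).as_rotvec().round(3)
E
python3 - <<'E'
from h import *
R0=R.from_rotvec([-0.64684712,-3.07370096,.0035])
def fk(q1,th,q4,q5,q6): return R.from_euler('ZYZYZ',[q1,th,q4,q5,q6+np.pi/2])
print((fk(1.1191,1.87,0,1.2737,-.0369).inv()*R0).magnitude())
for sy in(1,-1):
  T=tgt(-1.851,sy)
  for th in (1.6,1.85,2.1):
   for q1 in(-.1,-.25):
    D=(R.from_euler('ZY',[q1,th]).inv()*T).as_euler('ZYZ'); print(sy,th,q1,D[0].round(2),D[1].round(2),((D[2]-np.pi/2+np.pi)%(2*np.pi)-np.pi).round(2))
  g=np.array([.5528,-.2463,.1203]); n=-T.as_matrix()[:,2]
  tcp=g-n*.0187
  print("tcp",tcp, rel(np.array([.2717,.6171,.2299]),R0,tcp+n*.1,T))
E
```

```text
Traceback (most recent call last):
  File "scipy/spatial/transform/_rotation.pyx", line 1413, in scipy.spatial.transform._rotation.Rotation.from_euler
ValueError: Expected axis specification to be a non-empty string of upto 3 characters, got ZYZYZ
```

Run:
```python
from h import *
R0=R.from_rotvec([-0.64684712,-3.07370096,.0035])
def fk(q1,th,q4,q5,q6): return R.from_euler('ZY',[q1,th])*R.from_euler('ZYZ',[q4,q5,q6+np.pi/2])
print((fk(1.1191,1.87,0,1.2737,-.0369).inv()*R0).magnitude())
for sy in(1,-1):
  T=tgt(-1.851,sy)
  for th in (1.6,1.85,2.1):
   for q1 in(-.1,-.25):
    D=(R.from_euler('ZY',[q1,th]).inv()*T).as_euler('ZYZ'); print(sy,th,q1,D[0].round(2),D[1].round(2),((D[2]-np.pi/2+np.pi)%(2*np.pi)-np.pi).round(2))
  g=np.array([.5528,-.2463,.1203]); n=-T.as_matrix()[:,2]
  tcp=g-n*.0187
  print("tcp",tcp, T.as_matrix()[:,0],rel(np.array([.2717,.6171,.2299]),R0,tcp+n*.1,T))
```

```text
0.00019613117451061619
1 1.6 -0.1 -0.6 1.65 0.16
1 1.6 -0.25 -0.61 1.56 0.04
1 1.85 -0.1 -0.61 1.44 0.31
1 1.85 -0.25 -0.63 1.36 0.19
1 2.1 -0.1 -0.64 1.24 0.46
1 2.1 -0.25 -0.68 1.16 0.35
tcp [ 0.54983378 -0.25660744  0.10498177] [ 0.22653893  0.78720893 -0.57356972] (array([-599. , -630.6,   44.4]), array([ 0.436, -0.499,  1.388]))
-1 1.6 -0.1 -0.6 1.65 -2.98
-1 1.6 -0.25 -0.61 1.56 -3.1
-1 1.85 -0.1 -0.61 1.44 -2.84
-1 1.85 -0.25 -0.63 1.36 -2.95
-1 2.1 -0.1 -0.64 1.24 -2.69
-1 2.1 -0.25 -0.68 1.16 -2.8
tcp [ 0.54983378 -0.25660744  0.10498177] [-0.22653893 -0.78720893  0.57356972] (array([-599. , -630.6,   44.4]), array([ 0.517,  0.452, -1.647]))
```

```bash
python3 -m crank '-360 -380 -40 0.25 -0.28 0.80 0; -360 -380 -40 0.25 -0.28 0.80 0; -360 -380 -40 0.25 -0.28 0.80 0; -360 -380 -40 0.25 -0.28 0.80 0; -360 -380 -40 0.25 -0.28 0.80 0; -360 -380 -40 0.25 -0.28 0.80 0; -360 -380 -40 0.25 -0.28 0.80 0; -360 -380 -40 0.25 -0.28 0.80 0; -360 -380 -40 0.25 -0.28 0.80 0; -599 -631 44 0.436 -0.499 1.388 0; -599 -631 44 0.436 -0.499 1.388 0; -599 -631 44 0.436 -0.499 1.388 0; -599 -631 44 0.436 -0.499 1.388 0; -599 -631 44 0.436 -0.499 1.388 0; -599 -631 44 0.436 -0.499 1.388 0; -599 -631 44 0.436 -0.499 1.388 0; -599 -631 44 0.436 -0.499 1.388 0'
cat > snap.py <<'E'
import sys
from h import *
from workcell import read_state, viewer
k=sys.argv[1]
s=read_state();pickle.dump(s,open(f"pics/st{k}.pkl","wb"))
for n in sys.argv[2:]:
    c=viewer.read_camera(n);pickle.dump(c,open(f"pics/{n}{k}.pkl","wb"));cv2.imwrite(f"pics/{n}{k}.png",c["pixels"][:,:,::-1])
print(s["time"],s["q"].round(3),s["tool_pos"].round(4),s["tcp_rot"].round(4),s["wrist_force"].round(1),s["width"])
E
python3 snap.py 1 wrist
```

```text
time: 2.28
tool_pos: [0.5655, -0.2009, 0.1869]
tcp_rot: [2.155, 1.622, -0.677]
wrist_force: [0.7, 0.3, 0.2]
width: 1.002
2.275 [-0.056  0.248  1.829 -0.62   1.281  0.473] [ 0.5655 -0.2009  0.1869] [ 2.1545  1.6217 -0.6771] [0.7 0.3 0.2] 1.0016440351066884
```

View pics/wrist1.png

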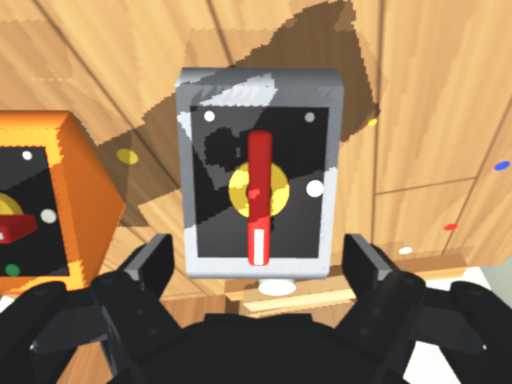

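Run:
```python
from h import *
s=load("st1");T=tgt(-1.851,1);n=-T.as_matrix()[:,2];g=np.array([.5528,-.2463,.1203])-n*.0187
R0=R.from_rotvec(s["tcp_rot"]);print(rel(s["tool_pos"],R0,g,T))
c=load("wrist1");V=wview(c,s);print(proj(c,[g+n*.0187,g+n*.0347,g-n*.006],V))
y=T.as_matrix()[:,1];x=T.as_matrix()[:,0]
print(proj(c,[g+n*.0347+a*x*.055+b*y*.009 for a in(1,-1) for b in(1,-1)],V).round(1).tolist())
```

```text
(array([ -0.7,   0.5, 100.3]), array([-0.001, -0.003,  0.   ]))
[[258.39175868 199.31223125]
 [258.39580305 205.11853921]
 [258.38646753 191.71597709]]
[[270.8, 133.2], [246.2, 133.1], [269.2, 268.4], [247.5, 268.3]]
```

```bash
python3 -m crank '0.5 1 60 0 0 0 0; 0.5 1 85 0 0 0 0; 0.5 1 100 0 0 0 60; 0.5 1 100 0 0 0 255; 0.5 1 100 0 0 0 255; 0.5 1 100 0 0 0 255; 0.5 1 100 0 0 0 255; 0.5 1 100 0 0 0 255; 0.5 1 100 0 0 0 255' 50; python3 snap.py 2 wrist
```

```text
time: 3.45
tool_pos: [0.5508, -0.2548, 0.1066]
tcp_rot: [2.156, 1.62, -0.677]
wrist_force: [-5.1, 5.8, 5.2]
width: 0.203
3.45 [-0.146  0.32   1.906 -0.681  1.117  0.507] [ 0.5508 -0.2548  0.1066] [ 2.1555  1.6198 -0.6768] [-5.1  5.8  5.2] 0.20281883334784295
```

View pics/wrist2.png

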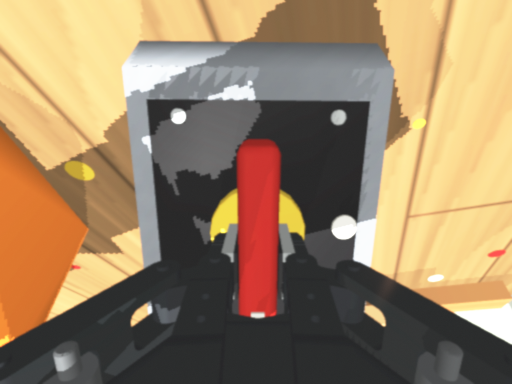

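```bash
python3 -m crank '0 0 0 0 0 -0.17 255; 0 0 0 0 0 -0.34 255; 0 0 0 0 0 -0.51 255; 0 0 0 0 0 -0.68 255; 0 0 0 0 0 -0.85 255; 0 0 0 0 0 -1.02 255; 0 0 0 0 0 -1.19 255; 0 0 0 0 0 -1.36 255; 0 0 0 0 0 -1.50 255; 0 0 0 0 0 -1.57 255; 0 0 0 0 0 -1.57 255'; python3 snap.py 3 wrist
```

```text
time: 4.88
tool_pos: [0.5444, -0.2535, 0.1066]
tcp_rot: [-0.416, -2.877, 0.905]
wrist_force: [-20.8, 15.3, 19.5]
width: 0.202
4.875 [-0.145  0.317  1.91  -0.677  1.129 -1.063] [ 0.5444 -0.2535  0.1066] [-0.4164 -2.8769  0.9048] [-20.8  15.3  19.5] 0.20211941865060087
```

View pics/wrist3.png

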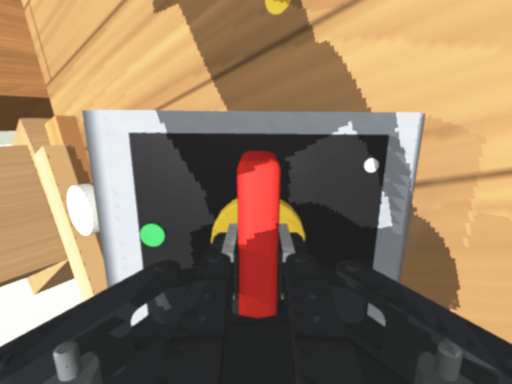

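```bash
python3 -m crank '0 0 0 0 0 0 120; 0 0 0 0 0 0 0; 0 0 0 0 0 0 0; 0 0 0 0 0 0 0; 0 0 -50 0 0 0 0; 0 0 -100 0 0 0 0; 0 0 -100 0 0 0 0'; python3 snap.py 4 wrist top
```

```text
time: 5.8
tool_pos: [0.5708, -0.2, 0.1914]
tcp_rot: [-0.41, -2.9, 0.91]
wrist_force: [0.1, 0.4, 0.1]
width: 0.997
5.8 [-0.054  0.247  1.82  -0.621  1.28  -1.097] [ 0.5708 -0.2     0.1914] [-0.4098 -2.9     0.9101] [0.1 0.4 0.1] 0.9966904464417116
```

View pics/wrist4.png

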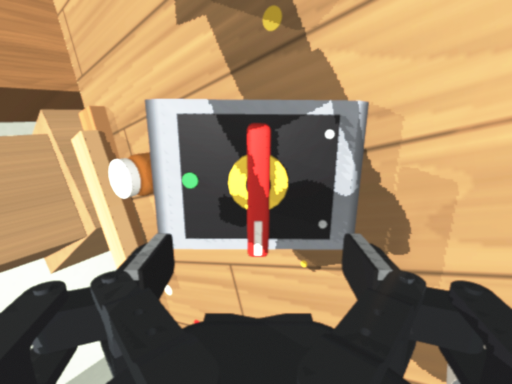

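Run:
```python
from h import *
s=load("st4");T=tgt(-1.851,1);n=-T.as_matrix()[:,2];g=np.array([.5528,-.2463,.1203])
c=load("wrist4");V=wview(c,s)
y=T.as_matrix()[:,1];x=T.as_matrix()[:,0]
print(proj(c,[g+n*.016+b*x*.009+a*y*.055 for a in(1,-1) for b in(1,-1)],V).round(1).tolist())
t=load("top4");crop(t["pixels"],100,105,250,225,5,"pics/t_tt4.png")
```

```text
[[267.5, 258.1], [246.1, 258.2], [268.4, 124.0], [244.1, 124.1]]
```

Run:
```python
from h import *
s=load("st4");R0=R.from_rotvec(s["tcp_rot"])
T=R.from_euler('z',-.006)*R.from_euler('y',np.pi)
for p in ([.50,-.05,.26],[.454,.131,.19],[.454,.131,.055]): print(rel(s["tool_pos"],R0,p,T))
```

```text
(array([ 108.6,   62.8, -128.3]), array([-0.604, -0.074, -0.266]))
(array([ 203.2,  234.8, -163.6]), array([-0.604, -0.074, -0.266]))
(array([204.3, 311.8, -52.7]), array([-0.604, -0.074, -0.266]))
```

```bash
python3 -m crank '109 63 -128 -0.604 -0.074 -0.266 100; 109 63 -128 -0.604 -0.074 -0.266 100; 109 63 -128 -0.604 -0.074 -0.266 100; 109 63 -128 -0.604 -0.074 -0.266 100; 203 235 -164 -0.604 -0.074 -0.266 100; 203 235 -164 -0.604 -0.074 -0.266 100; 203 235 -164 -0.604 -0.074 -0.266 100; 203 235 -164 -0.604 -0.074 -0.266 100; 203 235 -164 -0.604 -0.074 -0.266 100' 30; python3 snap.py 5 wrist
python3 - <<'E'
from h import *
s=load("st5");c=load("wrist5");V=wview(c,s);R0=R.from_rotvec(s["tcp_rot"])
print(proj(c,[[.4555,.1306,.1],[.4555,.1306,.04]],V))
T=R.from_euler('z',-.006)*R.from_euler('y',np.pi);print(rel(s["tool_pos"],R0,[.454,.131,.055],T))
E
```

```text
time: 7.02
tool_pos: [0.4502, 0.1301, 0.1856]
tcp_rot: [-0.012, -3.13, 0.002]
wrist_force: [0.4, -0.2, -1.0]
width: 0.607
7.025 [ 2.270e-01 -9.000e-02  2.074e+00  2.000e-03  1.169e+00 -1.337e+00] [0.4502 0.1301 0.1856] [-1.17e-02 -3.13e+00  1.70e-03] [ 0.4 -0.2 -1. ] 0.6069090712133407
[[257.45547048 203.47636344]
 [257.53792958 187.13857741]]
(array([ -5.3,   1. , 130.5]), array([-0.001, -0.012, -0.001]))
```

View pics/wrist5.png

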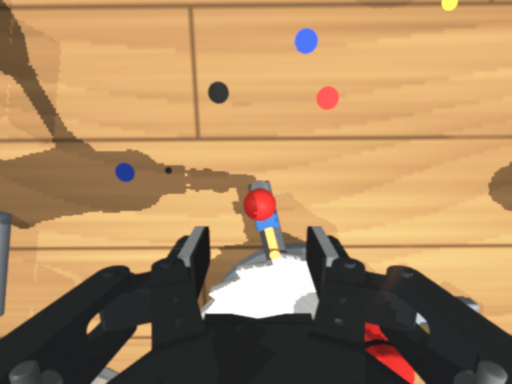

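```bash
python3 -m crank '-4 2 0 0 -0.010 0 100; -4 2 50 0 -0.010 0 100; -4 2 95 0 -0.010 0 100; -4 2 130 0 -0.010 0 100; -4 2 130 0 -0.010 0 100'; python3 snap.py 6 wrist
```

```text
time: 7.7
tool_pos: [0.4522, 0.1309, 0.0548]
tcp_rot: [-0.017, -3.137, 0.002]
wrist_force: [-0.2, -1.0, 0.6]
width: 0.604
7.7 [ 0.229  0.068  2.19  -0.     0.888 -1.331] [0.4522 0.1309 0.0548] [-1.6700e-02 -3.1373e+00  1.9000e-03] [-0.2 -1.   0.6] 0.6041063334510052
```

View pics/wrist6.png

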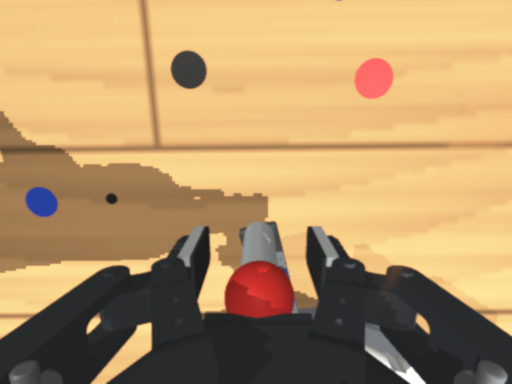

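```bash
python3 -m crank '0 12 0 0 0 0 100; 0 24 0 0 0 0 100; 0 38 0 0 0 0 100; 0 52 0 0 0 0 100; 0 66 0 0 0 0 100; 0 80 0 0 0 0 100; 0 90 0 0 0 0 100; 0 97 0 0 0 0 100; 0 102 0 0 0 0 100; 0 102 0 0 0 0 100'; python3 snap.py 7 top
```

```text
time: 9.0
tool_pos: [0.4552, 0.235, 0.0572]
tcp_rot: [0.014, 3.14, 0.001]
wrist_force: [0.9, -1.4, 0.5]
width: 0.606
9.0 [ 0.428  0.136  2.108  0.     0.896 -1.134] [0.4552 0.235  0.0572] [1.39e-02 3.14e+00 1.30e-03] [ 0.9 -1.4  0.5] 0.605790375794615
```

Run:
```python
from h import *
crop(load("top7")["pixels"],100,105,250,225,5,"pics/t_tt7.png")
```

```text
(no output)
```

View pics/t_tt7.png

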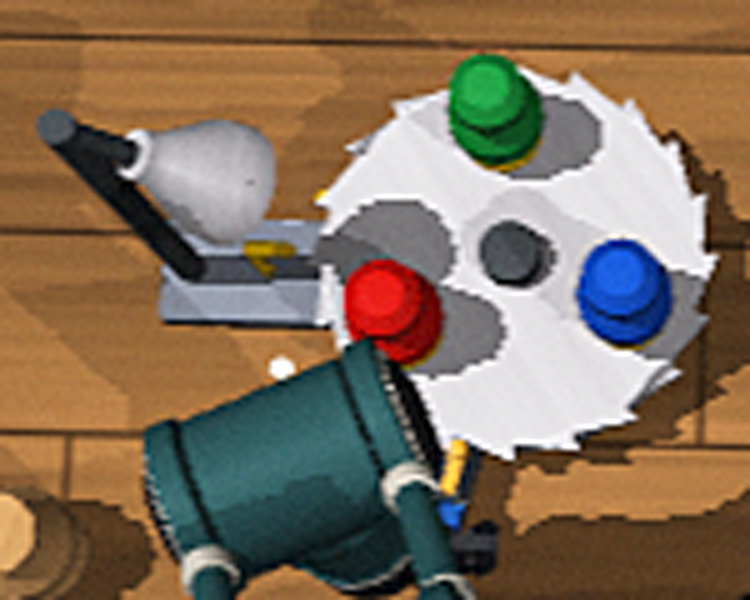

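```bash
python3 -m crank '0 2 0 0 0 0 100; 0 4 0 0 0 0 100; 0 4 0 0 0 0 100'
```

```text
time: 9.43
tool_pos: [0.4553, 0.2379, 0.0571]
tcp_rot: [0.013, 3.14, -0.001]
wrist_force: [2.6, -5.4, 0.1]
width: 0.607
```

```bash
python3 -m crank '0 2 0 0 0 0 100; 0 4 0 0 0 0 100; 0 4 0 0 0 0 100'; python3 snap.py 8 top
cat > ang.py <<'E'
import sys
from h import *
from scipy.optimize import least_squares
q=[.65033,.17600,-.0063]
def heads(px,cols):
    hsv=cv2.cvtColor(px,cv2.COLOR_RGB2HSV)
    m={'g':((50,120,50),(80,255,255)),'b':((108,150,80),(122,255,255))}
    out={}
    for k in cols:
        a=cv2.inRange(hsv,*m[k]); a[:,:150]=0;a[:100]=0;a[220:]=0;a[:,250:]=0
        n,l,st,ce=cv2.connectedComponentsWithStats(a); i=1+np.argmax(st[1:,4]); out[k]=(ce[i],st[i,4])
    return out
def angle(px_c,h=.135):
    o=heads(px_c["pixels"],"gb");r={}
    for k,off in(('g',2.0944),('b',-2.0944)):
        p=ray(px_c,o[k][0],h)
        d=R.from_euler('z',-q[2]).apply(p-[q[0],q[1],h]); a=np.arctan2(d[0],d[1])-off
        r[k]=((a+np.pi)%(2*np.pi)-np.pi,np.hypot(d[0],d[1]),o[k][1])
    return r
if __name__=="__main__":
    for n in sys.argv[1:]: print(n,angle(load(n)))
E
python3 ang.py top0 top4 top7 top8
```

```text
time: 9.8
tool_pos: [0.4555, 0.2399, 0.0569]
tcp_rot: [0.011, 3.14, -0.007]
wrist_force: [4.9, -12.7, 0.9]
width: 0.607
9.8 [ 0.439  0.142  2.102 -0.006  0.898 -1.12 ] [0.4555 0.2399 0.0569] [ 0.0115  3.1398 -0.0068] [  4.9 -12.7   0.9] 0.6071758023039548
top0 {'g': (np.float64(-0.878092484317381), np.float64(0.07584579227771113), np.int32(290)), 'b': (np.float64(-0.7896776420692722), np.float64(0.08245465264990724), np.int32(287))}
top4 {'g': (np.float64(-0.8760166657762118), np.float64(0.07533431903563116), np.int32(297)), 'b': (np.float64(-0.7869993369563266), np.float64(0.08289733407420977), np.int32(293))}
top7 {'g': (np.float64(-0.6417001253012287), np.float64(0.07567003075012009), np.int32(290)), 'b': (np.float64(-0.5784929269190595), np.float64(0.08372472015694768), np.int32(284))}
top8 {'g': (np.float64(-0.6196912351375419), np.float64(0.07544092506553521), np.int32(288)), 'b': (np.float64(-0.5560674386695674), np.float64(0.08412441847341694), np.int32(290))}
```

```bash
python3 -m crank '0 -20 0 0 0 0 100; 0 -40 0 0 0 0 100; 0 -60 0 0 0 0 100; 0 -80 0 0 0 0 100; 0 -100 0 0 0 0 100; 0 -113 0 0 0 0 100; 0 -113 0 0 0 0 100; 0 -113 0 0 0 0 100'; python3 snap.py 9 wrist top; python3 ang.py top9
```

```text
time: 10.85
tool_pos: [0.4543, 0.1298, 0.0572]
tcp_rot: [0.014, 3.14, 0.001]
wrist_force: [-0.2, -0.4, -0.1]
width: 0.608
10.85 [ 2.250e-01  6.300e-02  2.189e+00  1.000e-03  8.870e-01 -1.337e+00] [0.4543 0.1298 0.0572] [1.4300e-02 3.1398e+00 1.3000e-03] [-0.2 -0.4 -0.1] 0.6077474265291186
top9 {'g': (np.float64(-0.6223994300124751), np.float64(0.07591626437552586), np.int32(284)), 'b': (np.float64(-0.5560674386695674), np.float64(0.08412441847341694), np.int32(290))}
```

View pics/wrist9.png

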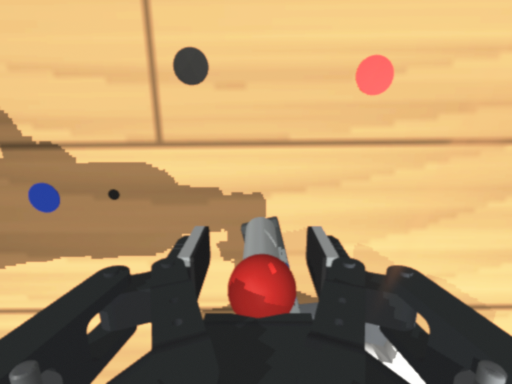

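```bash
python3 -m crank '0 14 0 0 0 0 100; 0 28 0 0 0 0 100; 0 42 0 0 0 0 100; 0 56 0 0 0 0 100; 0 70 0 0 0 0 100; 0 84 0 0 0 0 100; 0 95 0 0 0 0 100; 0 103 0 0 0 0 100; 0 108 0 0 0 0 100; 0 111 0 0 0 0 100; 0 113 0 0 0 0 100; 0 113 0 0 0 0 100'; python3 snap.py 10 top; python3 ang.py top10
```

```text
time: 12.45
tool_pos: [0.4563, 0.24, 0.0571]
tcp_rot: [0.011, 3.138, -0.006]
wrist_force: [3.5, -13.8, -3.3]
width: 0.606
12.45 [ 0.439  0.142  2.101 -0.006  0.897 -1.12 ] [0.4563 0.24   0.0571] [ 0.0114  3.1385 -0.0064] [  3.5 -13.8  -3.3] 0.6059052012079491
top10 {'g': (np.float64(-0.28010992343584995), np.float64(0.07614100217860202), np.int32(286)), 'b': (np.float64(-0.2597107226607145), np.float64(0.08563758262753404), np.int32(289))}
```

One tooth per stroke (≈ -0.31 now); one more stroke to go.

```bash
python3 -m crank '0 -20 0 0 0 0 100; 0 -40 0 0 0 0 100; 0 -60 0 0 0 0 100; 0 -80 0 0 0 0 100; 0 -100 0 0 0 0 100; 0 -113 0 0 0 0 100; 0 -113 0 0 0 0 100; 0 -113 0 0 0 0 100'
python3 -m crank '0 14 0 0 0 0 100; 0 28 0 0 0 0 100; 0 42 0 0 0 0 100; 0 56 0 0 0 0 100; 0 70 0 0 0 0 100; 0 84 0 0 0 0 100; 0 95 0 0 0 0 100; 0 103 0 0 0 0 100; 0 108 0 0 0 0 100; 0 111 0 0 0 0 100; 0 113 0 0 0 0 100; 0 113 0 0 0 0 100'; python3 snap.py 11 top; python3 ang.py top11
python3 -m crank '0 -20 0 0 0 0 100; 0 -40 0 0 0 0 100; 0 -60 0 0 0 0 100; 0 -80 0 0 0 0 100; 0 -100 0 0 0 0 100; 0 -111 0 0 0 0 100; 0 -111 0 0 0 0 100; 0 -111 0 0 0 0 100'; python3 snap.py 12 top scene wrist;python3 ang.py top12
python3 - <<'E'
from h import *
crop(load("top12")["pixels"],100,105,250,225,5,"pics/t12.png")
crop(load("scene12")["pixels"],235,185,375,305,5,"pics/s12.png")
E
```

```text
time: 13.5
tool_pos: [0.4545, 0.1298, 0.0573]
tcp_rot: [0.014, 3.14, 0.001]
wrist_force: [1.8, -1.2, -0.4]
width: 0.607
time: 15.0
tool_pos: [0.4564, 0.24, 0.0571]
tcp_rot: [0.012, 3.138, -0.006]
wrist_force: [5.4, -13.6, -3.3]
width: 0.607
15.0 [ 0.439  0.142  2.101 -0.006  0.897 -1.12 ] [0.4564 0.24   0.0571] [ 0.0115  3.1384 -0.0064] [  5.4 -13.6  -3.3] 0.6069838094012626
top11 {'g': (np.float64(0.048916466911923084), np.float64(0.07693315859552977), np.int32(290)), 'b': (np.float64(0.03767758640786534), np.float64(0.08667355013518364), np.int32(288))}
time: 16.05
tool_pos: [0.4545, 0.1319, 0.0573]
tcp_rot: [0.014, 3.14, 0.001]
wrist_force: [0.6, 0.2, 0.7]
width: 0.606
16.05 [ 2.300e-01  6.400e-02  2.188e+00  1.000e-03  8.870e-01 -1.333e+00] [0.4545 0.1319 0.0573] [1.4200e-02 3.1395e+00 1.4000e-03] [0.6 0.2 0.7] 0.605921911790631
top12 {'g': (np.float64(0.04961355702586667), np.float64(0.07701385090677566), np.int32(289)), 'b': (np.float64(0.030508569069278568), np.float64(0.08014173744556517), np.int32(216))}
```

View pics/t12.png

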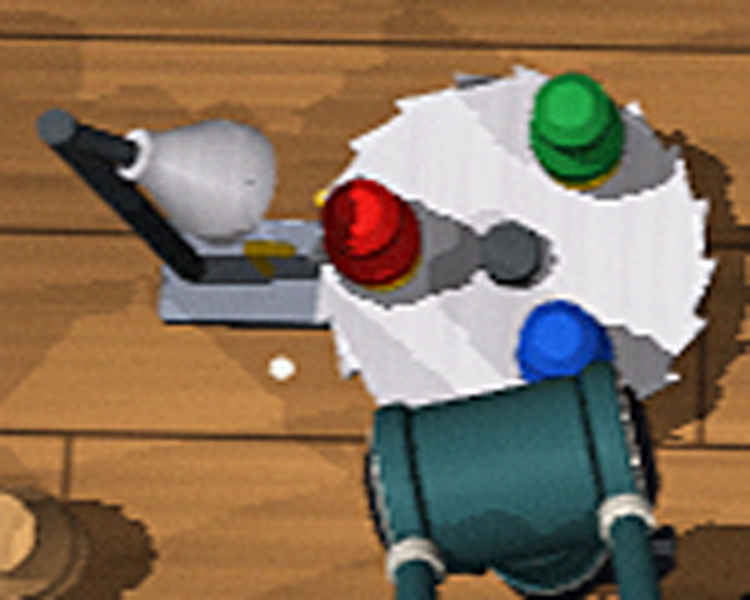

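View pics/s12.png

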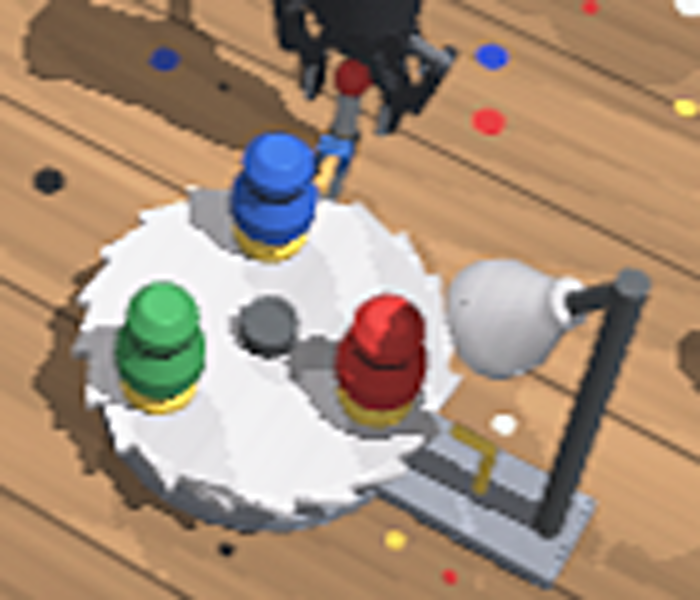

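View pics/wrist12.png

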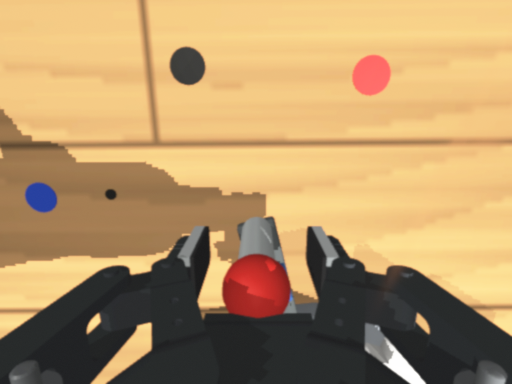

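Run:
```python
from h import *
t=load("top12");s=load("scene12");a=-.0063
for ph in(0,.0,.08):
  P=np.array([.65033+.082*np.sin(ph),.176+.082*np.cos(ph),.150]); print(ph,(proj(t,P)[0]-[100,105]+.5)*5-.5,(proj(s,P)[0]-[235,185]+.5)*5-.5)
s=load("st12");R0=R.from_rotvec(s["tcp_rot"])
T=tgt(-1.851,1)*R.from_euler('z',-np.pi/2);n=-T.as_matrix()[:,2];g=np.array([.5528,-.2463,.1203])
tcp=g-n*.0187
print(rel(s["tool_pos"],R0,[.454,.131,.24],R0));print(rel(s["tool_pos"],R0,[.50,-.05,.26],R0));print(rel(s["tool_pos"],R0,tcp+n*.1,T))
```

```text
0 [361.19865868 216.39787558] [389.22984102 322.18237297]
0.0 [361.19865868 216.39787558] [389.22984102 322.18237297]
0.08 [362.22114846 205.8170842 ] [383.91665061 329.52365268]
(array([ 1.000e-01, -7.000e-01, -1.827e+02]), array([0., 0., 0.]))
(array([ -47.6, -181.3, -202.7]), array([0., 0., 0.]))
(array([-114.5, -332.2, -129.6]), array([0.608, 0.085, 0.262]))
```

```bash
python3 -m crank '0 0 -40 0 0 0 100; 0 0 -100 0 0 0 100; 0 0 -160 0 0 0 100; 0 0 -183 0 0 0 60; -48 -181 -203 0 0 0 0; -48 -181 -203 0 0 0 0; -48 -181 -203 0 0 0 0; -48 -181 -203 0 0 0 0; -114 -332 -130 0.608 0.085 0.262 0; -114 -332 -130 0.608 0.085 0.262 0; -114 -332 -130 0.608 0.085 0.262 0; -114 -332 -130 0.608 0.085 0.262 0; -114 -332 -130 0.608 0.085 0.262 0; -114 -332 -130 0.608 0.085 0.262 0'; python3 snap.py 13 wrist top; python3 ang.py top13
python3 - <<'E'
from h import *
s=load("st13");R0=R.from_rotvec(s["tcp_rot"])
T=tgt(-1.851,1)*R.from_euler('z',-np.pi/2);n=-T.as_matrix()[:,2];g=np.array([.5528,-.2463,.1203])
print(rel(s["tool_pos"],R0,g-n*.0187,T))
c=load("wrist13");V=wview(c,s);x,y=T.as_matrix()[:,0],T.as_matrix()[:,1]
print(proj(c,[g+n*.016+a*x*.055+b*y*.009 for a in(1,-1) for b in(1,-1)],V).round(1).tolist())
crop(load("top13")["pixels"],100,105,250,225,5,"pics/t13.png")
E
```

```text
time: 17.95
tool_pos: [0.5655, -0.2003, 0.1875]
tcp_rot: [-0.404, -2.891, 0.91]
wrist_force: [-0.0, -0.3, -0.3]
width: 0.999
17.95 [-0.055  0.247  1.83  -0.622  1.281 -1.098] [ 0.5655 -0.2003  0.1875] [-0.404  -2.8914  0.9096] [-0.  -0.3 -0.3] 0.9985020591215653
top13 {'g': (np.float64(0.03898197997843722), np.float64(0.07633069559400343), np.int32(277)), 'b': (np.float64(0.03593970270721503), np.float64(0.08687647392800446), np.int32(290))}
(array([ -0.4,  -0.6, 101.1]), array([0.001, 0.001, 0.002]))
[[268.3, 132.0], [243.7, 131.9], [266.6, 266.9], [245.0, 266.9]]
```

View pics/wrist13.png

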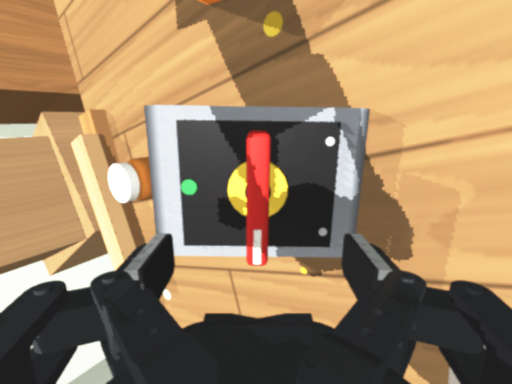

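View pics/t13.png

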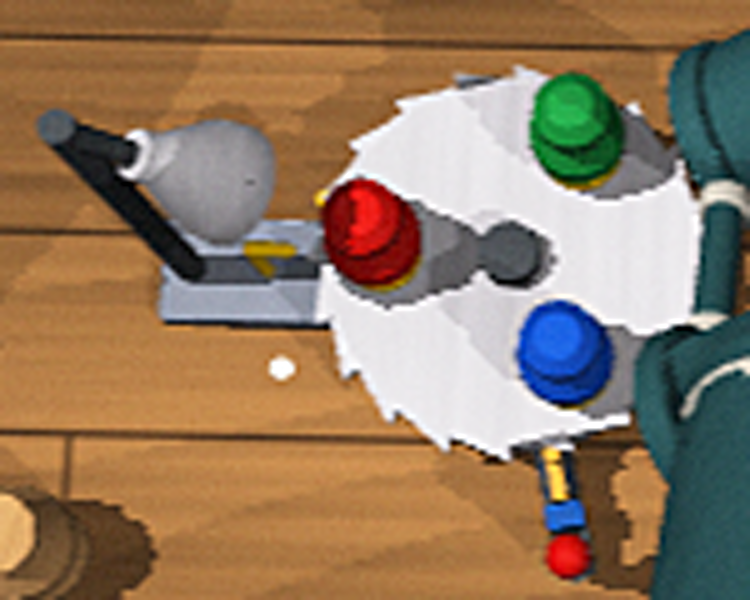

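```bash
python3 -m crank '1 1 60 0 0 0 0; 1 1 85 0 0 0 0; 1 1 98 0 0 0 60; 1 1 98 0 0 0 255; 1 1 98 0 0 0 255; 1 1 98 0 0 0 255; 1 1 98 0 0 0 255; 1 1 98 0 0 0 255; 1 1 98 0 0 0 255' 50
python3 -m crank '0 0 0 0 0 0.17 255; 0 0 0 0 0 0.34 255; 0 0 0 0 0 0.51 255; 0 0 0 0 0 0.68 255; 0 0 0 0 0 0.85 255; 0 0 0 0 0 1.02 255; 0 0 0 0 0 1.19 255; 0 0 0 0 0 1.36 255; 0 0 0 0 0 1.50 255; 0 0 0 0 0 1.57 255; 0 0 0 0 0 1.57 255'; python3 snap.py 14
```

```text
time: 19.18
tool_pos: [0.5501, -0.2542, 0.108]
tcp_rot: [-0.408, -2.892, 0.913]
wrist_force: [0.8, 1.8, 5.6]
width: 0.202
time: 20.55
tool_pos: [0.5531, -0.249, 0.1085]
tcp_rot: [2.139, 1.64, -0.671]
wrist_force: [-17.0, 22.0, 14.5]
width: 0.196
20.55 [-0.136  0.314  1.909 -0.681  1.115  0.497] [ 0.5531 -0.249   0.1085] [ 2.1387  1.6398 -0.6707] [-17.   22.   14.5] 0.19567501837492374
```

```bash
python3 -m crank '0 0 0 0 0 0 120; 0 0 0 0 0 0 0; 0 0 0 0 0 0 0; 0 0 0 0 0 0 0; 0 0 -50 0 0 0 0; 0 0 -100 0 0 0 0; 0 0 -130 0 0 0 0; 0 0 -130 0 0 0 0; 0 0 -130 0 0 0 0'; python3 snap.py 15 wrist top scene; python3 ang.py top15
```

```text
time: 21.68
tool_pos: [0.5684, -0.1833, 0.2113]
tcp_rot: [2.152, 1.622, -0.683]
wrist_force: [0.3, -0.7, -1.6]
width: 1.002
21.675 [-0.026  0.233  1.801 -0.608  1.334  0.468] [ 0.5684 -0.1833  0.2113] [ 2.1518  1.6222 -0.6826] [ 0.3 -0.7 -1.6] 1.0024230417573363
top15 {'g': (np.float64(0.04341804570404406), np.float64(0.07621494018666462), np.int32(282)), 'b': (np.float64(0.057718845357595416), np.float64(0.08535893832935207), np.int32(266))}
```

View pics/wrist15.png

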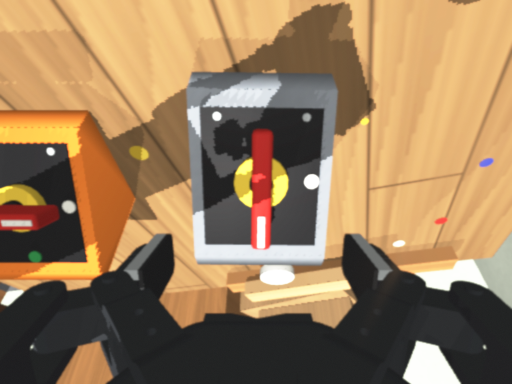

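View pics/top15.png

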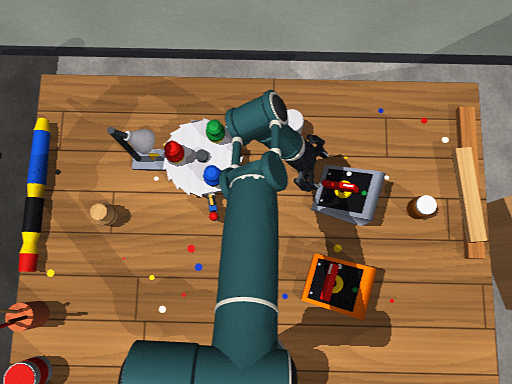

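View pics/scene15.png

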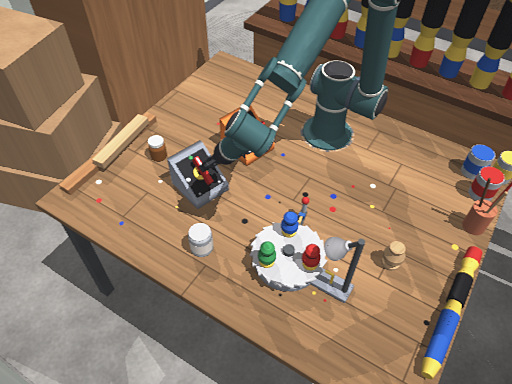

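```bash
python3 -m crank '0 0 0 0 0 0 0; 0 0 0 0 0 0 0'; python3 -c "
from workcell import job;print(job.finish_job())"
```

```text
time: 22.08
tool_pos: [0.569, -0.1831, 0.2122]
tcp_rot: [2.152, 1.622, -0.682]
wrist_force: [-0.4, 0.4, 0.4]
width: 1.002
the job is handed in; nothing more can be done
None
```

The red piece is under the drying lamp and the job is handed in at about 22 s; no verdict was reported. I turned the isolator off and worked the ratchet lever three full strokes to its stop, about 13 N at the wrist each time. I then let the lever go back and turned the isolator on again.

**Last checks in the camera images:**
- **Red piece:** it stands in line with the yellow pointer. Red's own position in both cameras fits a turntable angle of about 0. The blue and green pieces gave 0.04 to 0.06 rad. The same method read about 0.02 to 0.04 rad high earlier, so I put most of that down to bias. Even 0.06 rad would be about 5 mm at the piece.
- **Lever:** it looked back at rest after the last stroke.
- **Isolator:** the bar is up the slope with its marked end towards the green dot.
- **Tin, jar and spare foot:** they look unmoved.
- **Robot:** the gripper is open and clear of everything, with wrist force below 1 N.

**One thing off:** while turning the isolator, the gripper drifted 6 mm or so sideways and the wrist force reached about 30 N, both under the limits. The bar ended against its stop both times.

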